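# Check a spindle for runout under the dial indicator

### The arm

A 6-joint arm with a two-finger parallel gripper is mounted at the origin on a cart in front of the work surface, level with it; the furniture and walls round the work are solid. World frame = base frame: x ahead of the robot, y to its left, z up, the work surface at z = 0. Lengths are in m, angles in rad, forces in N, time in s.
With the tool pointing down it reaches from about 0.35 to 0.875 m from the base axis. Payload 15.5 kg.
Tool frame: the origin (TCP) lies between the finger pads; the fingertips stand 22 mm ahead of it and the grasp point (between the pads) lies 3 mm ahead of it; z points along the fingers, y is the direction in which the jaws open and shut (so a half turn about z gives the same grasp; the last joint's range is limited). The gripper opens to 85 mm and grips with 20 to 120 N. Pads are 22 mm wide; open, the fingers measure 114 mm over their backs; the gripper's body (76 mm by 85 mm) begins 54 mm behind the grasp point. The pads swing forward as they close: fully open they stand 13 mm farther back than shut.
Start: joints at [-1.367, 0.494, 1.345, -0, 1.302, -0.096], TCP at [0.185, -0.597, 0.253] pointing down, gripper open.
Joint ranges: [-2.91, 2.91], [-0.82, 2.16], [0.22, 2.67], [-1.22, 4.37], [0.12, 2.79], [-3.08, 3.08]. Speed limits (rad/s): [1.89, 1.89, 2.57, 3.01, 3.01, 3.01].

### API

Orientations are given as a unit quaternion [w, x, y, z].
In Python, from plant import sense, camera, job_done gives the robot as it stands. The module is installed in compiled form; this text tells all that it offers.
- The arm moves only by the shell command python3 -m pendant 'ROWS' [FORCE]. ROWS is JSON, a list of rows, each a list of 5 numbers: the closure, from -1 (fully open) to 1 (shut), then the shift along the tool's x, y, z as a fraction of full scale, then the turn about the tool's z as a fraction of full scale. In form: [[hand, tx, ty, tz, spin], ...]. A call has 1 to 20 rows; each row shifts and turns the commanded pose from where the row before left it, along the tool's axes as they then stand; what a row does not reach is not made up. Full scale, the value 1, is 4 cm for a shift and 4 degrees for a turn. A row lasts 1/8 s, in which the tool goes at most 62.5 mm and 10.7 degrees, less where a joint would pass 70% of its speed; a pose out of reach is approached as far as the arm can. A call with a number of a shift or a turn outside -1 to 1 is refused whole. A call with a gripper value outside its range is refused whole. The fingers move at their own pace and stop on an object; FORCE is the grip in N (left out, the last holds). Time passes only in rows, so rows that do not move let the fingers close. It gives the time, the measured TCP pose, the force and the opening at its end, in the units of the state.
- sense(): the state, without advancing time (a new reading comes with each control period).
- camera(name): name is "scene" or "top" or "wrist"; returns a dict with "frame" (384x512x3 uint8, red, green, blue), "depth" (384x512 float32, m along the optical axis (not along the pixel's ray), 0 where there is no reading), "vfov" (degrees; the focal length in pixels is half the picture's height over the tangent of half this angle, whatever the lens; pixels are square), "cx", "cy" (the principal point, pixels), "rvec" (rotation vector, rad) and "tvec" (3), from world to camera coordinates, as OpenCV has them. Camera axes: x right, y down, z forward; pixel columns grow to the right and rows downward; lengths in m; the calibration is good to about 2 mm. A picture is of the moment at which its call begins.
- job_done(): hands the job in, once; it reports no verdict.
The state is a dict: "t": time; "joint_positions": joint angles; "joint_velocities": joint speeds; "joint_efforts": joint torques, N m; "position": TCP position; "orientation": TCP orientation; "ft_force": force on the tool from outside, world axes, zero at the start; "ft_torque": the same for the moment, N m; "width": opening from 0.0 (shut) to 1.0 (fully open).
Only numpy, scipy, OpenCV 4.12 (cv2) and the standard library are available. Lean on these libraries where they do the work, as an engineer would, in place of code of your own. Each camera call takes 0.05 s, during which the arm holds its last target.

### The job

Check the spindle that lies in the V-blocks under the dial indicator for runout. First push the indicator down its column, by the round pad on top, to its stop, so that its sprung plunger bears on the spindle's collar; then swing that spindle's ball-ended lever away from you over the top, until it leans away about as far as it leaned towards you, and leave the indicator down. Do not disturb the spare spindle in the other stand, which has no indicator.

Things in the scene. Friction and masses are not known exactly. Their poses are not given: they have to be found in the camera images.
- gauge_stand: Fixed stand: grey plate 115x170x12 mm, two V-blocks at y -62, +30 mm under straps (72 mm high), column at x +50, y -30 mm (162 mm high). Origin on the bench below the spindle axis, mid-plate; z up, y along the spindle (axis 55 mm up), x horizontal, away from the robot: the way the lever swings. Plunger at x 0, y -30; lever at y +65 mm. Yaw up to 15 degrees.
- press_pad (a point): Centre of the top of the round dark pad, 30 mm diameter, on top of the dial indicator: press it straight down. 195 to 205 mm above the bench at the start, 174 mm when the indicator is at its lower stop. It slides down against about 7 N of friction and spring and stays where left. The 46 mm dial and its plunger hang below.
- plunger (a joint): How far the indicator's sprung plunger is pushed in (m): 0 in the air; about 0.010 with the indicator at its lower stop and the plunger on the spindle's brass collar (32 mm diameter, 2 mm eccentric), falling to about 0.007 as the spindle is turned.
- lever_ball (a point): Centre of the black ball (16 mm) ending the lever of the spindle under the indicator: an 8 mm steel rod square to the spindle, ball 60 mm from its axis. It starts leaning 40 degrees from upright towards the robot (ball at x -39 mm in the stand's frame, 101 mm above the bench). The spindle, held by its straps, turns with 1 to 3 N on the lever and stays where left.
- spare_ball (a point): Centre of the same ball on the lever of the spare spindle, in a like stand with no column and no indicator; to be left alone.

How it is judged:
By the outcome, as a careful person would: the job done as asked, in the order asked, and still so for the second after the job is handed in, with the robot touching nothing.
It also fails if it takes over 38 s, if anything falls off the work surface, if the arm or the gripper's body presses on something with over 40 N, if the wrist force passes 120 N, or if a joint passes its speed limit or range.

## Working session

There is one attempt and no reset: what is moved stays moved. The work goes in short steps, Python scripts to look and compute and a shell command to move; the robot and the scene stay as the last step left them, time stands still between calls to the robot, and variables do not carry over. Pictures are saved under pics/ and viewed, and the job is handed in when it is done.

```bash
mkdir -p pics; cat > h.py <<'E'
import numpy as np, cv2
from plant import sense, camera
def cam(n):
    c=camera(n); c['f']=192/np.tan(np.radians(c['vfov'])/2); c['R']=cv2.Rodrigues(np.array(c['rvec'],float))[0]; c['t']=np.array(c['tvec'],float).ravel(); return c
def pt(c,u,v,d=None):
    d=c['depth'][int(v),int(u)] if d is None else d
    p=np.array([(u-c['cx'])/c['f']*d,(v-c['cy'])/c['f']*d,d]); return c['R'].T@(p-c['t'])
def ray(c,u,v,z):
    o=-c['R'].T@c['t']; q=c['R'].T@np.array([(u-c['cx'])/c['f'],(v-c['cy'])/c['f'],1]); return o+q*(z-o[2])/q[2]
def cloud(c):
    v,u=np.mgrid[:384,:512]; d=c['depth']
    P=np.stack([(u-c['cx'])/c['f']*d,(v-c['cy'])/c['f']*d,d],-1)
    return (P-c['t'])@c['R']
def save(c,n): cv2.imwrite('pics/'+n,c['frame'][:,:,::-1])
E
python3 - <<'E'
from h import *
s=sense();print({k:np.round(v,3) for k,v in s.items()})
for n in('scene','top','wrist'):
    c=cam(n);save(c,n+'0.png');print(n,c['f'],-c['R'].T@c['t'],c['R'][2])
E
```

```text
{'t': np.float64(0.0), 'joint_positions': array([-1.367,  0.494,  1.346,  0.   ,  1.302, -0.096]), 'joint_velocities': array([-0.001, -0.   ,  0.002,  0.   , -0.001,  0.   ]), 'joint_efforts': array([ 4.0000e-03, -8.8217e+01, -3.8386e+01, -0.0000e+00,  1.0000e-02,
        0.0000e+00]), 'position': array([ 0.185, -0.597,  0.253]), 'orientation': array([-0.001,  0.989,  0.149, -0.   ]), 'ft_force': array([-0.273, -0.045,  0.151]), 'ft_torque': array([-0.017,  0.055,  0.043]), 'width': np.float64(0.999)}
scene 369.56323001705607 [0.15531325 0.46773987 0.810711  ] [ 0.34231111 -0.5435703  -0.76639052]
top 402.67401098369686 [0.35009973 0.02655767 1.06916839] [ 0.13281323 -0.00966013 -0.99109401]
wrist 289.477934771596 [ 0.24771327 -0.57784969  0.37308884] [-0.24983582 -0.07618857 -0.96528616]
```

```bash
sleep 4
```

```text
(no output)
```

View pics/scene0.png

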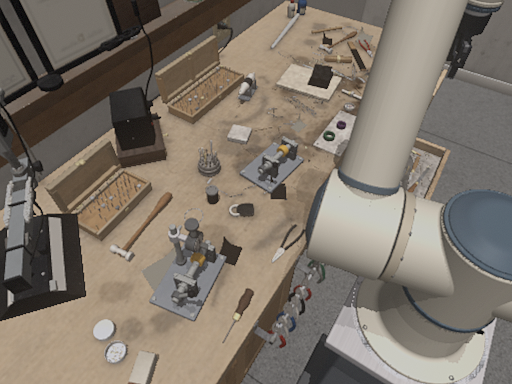

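View pics/top0.png

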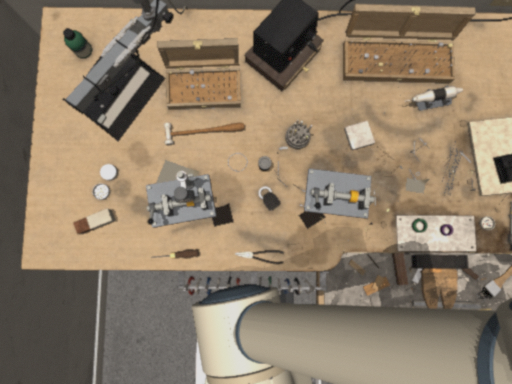

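The stand with the indicator is at about (180,198) in the top view, and the spare is at (338,193). Next I'll enlarge these and measure them.

```bash
python3 - <<'E'
from h import *
t=cam('top');s=cam('scene')
a=cv2.resize(t['frame'][155:240,130:230],(600,510),interpolation=cv2.INTER_CUBIC)
b=cv2.resize(s['frame'][210:320,140:250],(600,600),interpolation=cv2.INTER_CUBIC)
cv2.imwrite('pics/ta.png',a[:,:,::-1]);cv2.imwrite('pics/sa.png',b[:,:,::-1])
P=cloud(t)
# plate colour/height mask
z=P[...,2]; sub=np.zeros(z.shape,bool); sub[160:240,130:230]=1
m=(sub&(z>0.006)&(z<0.018)).astype(np.uint8)
cs,_=cv2.findContours(m,0,2);k=max(cs,key=cv2.contourArea)
hull=cv2.convexHull(k);W=np.array([ray(t,u,v,0.012)[:2] for u,v in hull[:,0]])
print(cv2.minAreaRect(W.astype(np.float32)*1000), cv2.boxPoints(cv2.minAreaRect(W.astype(np.float32)*1000)))
for n,c in(('t',t),('s',s)):
  Q=cloud(c); q=Q[(Q[...,0]>.3)&(Q[...,0]<.6)&(Q[...,1]>.1)&(Q[...,1]<.45)&(Q[...,2]>.17)]
  print(n,q.shape,np.round(q[np.argsort(-q[:,2])][:60:3],3))
E
```

```text
((486.658203125, 209.792724609375), (134.88323974609375, 168.57005310058594), 10.906461715698242) [[404.48752 279.79498]
 [436.382   114.26974]
 [568.82886 139.79047]
 [536.93445 305.3157 ]]
t (144, 3) [[0.476 0.17  0.205]
 [0.463 0.175 0.204]
 [0.474 0.164 0.204]
 [0.469 0.19  0.203]
 [0.47  0.166 0.203]
 [0.481 0.18  0.203]
 [0.476 0.186 0.203]
 [0.474 0.173 0.203]
 [0.47  0.173 0.202]
 [0.483 0.18  0.202]
 [0.481 0.171 0.202]
 [0.483 0.173 0.202]
 [0.474 0.169 0.202]
 [0.47  0.177 0.202]
 [0.463 0.181 0.201]
 [0.483 0.182 0.201]
 [0.468 0.175 0.201]
 [0.483 0.178 0.201]
 [0.479 0.182 0.201]
 [0.474 0.178 0.201]]
s (186, 3) [[0.48  0.189 0.205]
 [0.465 0.167 0.204]
 [0.467 0.174 0.204]
 [0.476 0.191 0.204]
 [0.468 0.191 0.204]
 [0.466 0.169 0.203]
 [0.463 0.179 0.203]
 [0.474 0.175 0.203]
 [0.467 0.187 0.203]
 [0.47  0.183 0.203]
 [0.476 0.182 0.203]
 [0.465 0.186 0.203]
 [0.465 0.18  0.203]
 [0.474 0.177 0.203]
 [0.464 0.187 0.202]
 [0.474 0.168 0.202]
 [0.481 0.173 0.202]
 [0.47  0.177 0.202]
 [0.464 0.181 0.202]
 [0.478 0.179 0.202]]
```

```bash
sleep 3
```

```text
(no output)
```

View pics/ta.png

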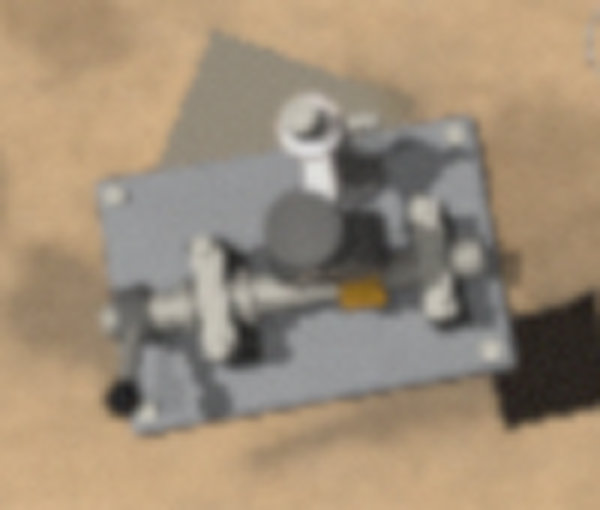

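View pics/sa.png

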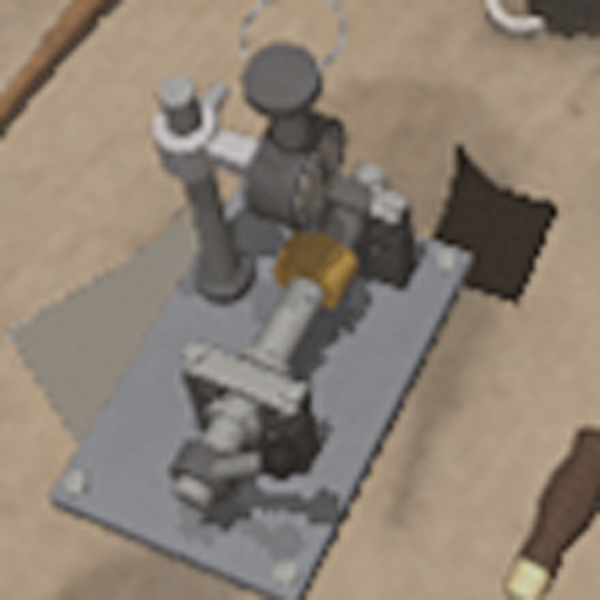

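```bash
python3 - <<'E'
from h import *
t=cam('top');s=cam('scene')
Q=[]
for c in(t,s):
  q=cloud(c);q=q[(q[...,0]>.4)&(q[...,0]<.55)&(q[...,1]>.14)&(q[...,1]<.22)&(q[...,2]>.19)];
  x=q[:,:2]; print('pad',x.mean(0),(x.max(0)+x.min(0))/2,np.ptp(x,axis=0),np.median(q[:,2]))
ball=ray(t,150.3,221.2,.101);print('ball',ball)
f=t['frame'].astype(int)
m=((f.max(2)<45)); m[:,:140]=0;m[:,165:]=0;m[:212]=0;m[232:]=0
v,u=np.nonzero(m);print(len(u),u.mean(),v.mean(),ray(t,u.mean(),v.mean(),.101))
q=cloud(t)
for v in range(217,226):print([tuple(np.round(q[v,u],3)[:]) [2] for u in range(145,157)])
g=cv2.cvtColor(t['frame'],cv2.COLOR_RGB2HSV);m=cv2.inRange(g,(10,150,90),(30,255,255));m[:,:170]=0;m[:,210:]=0;m[:190]=0;m[215:]=0
v,u=np.nonzero(m);print('brass',len(u),u.mean(),v.mean(),ray(t,u.mean(),v.mean(),.068))
# plate corners from crop
for (a,b) in((103,185),(475,120),(515,362),(145,432)):print('corner',ray(t,130+a/6,155+b/6,.012))
print('column',ray(t,130+307/6,155+122/6,.162))
E
```

```text
pad [0.47014398 0.17679892] [0.47010749 0.17652662] [0.0268957  0.02761262] 0.20074013950882788
pad [0.47033448 0.17971065] [0.47236924 0.17834988] [0.02931038 0.03012197] 0.20174450664816895
ball [0.41474437 0.26367614 0.101     ]
10 150.1 220.8 [0.41569937 0.26419543 0.101     ]
[np.float64(0.001), np.float64(-0.001), np.float64(0.001), np.float64(0.005), np.float64(-0.004), np.float64(0.096), np.float64(0.095), np.float64(0.092), np.float64(0.013), np.float64(0.011), np.float64(0.011), np.float64(0.013)]
[np.float64(-0.0), np.float64(-0.0), np.float64(-0.0), np.float64(0.0), np.float64(-0.001), np.float64(0.103), np.float64(0.098), np.float64(0.093), np.float64(0.015), np.float64(0.014), np.float64(0.014), np.float64(0.01)]
[np.float64(-0.003), np.float64(-0.0), np.float64(-0.002), np.float64(0.109), np.float64(0.109), np.float64(0.109), np.float64(0.108), np.float64(0.108), np.float64(0.011), np.float64(0.009), np.float64(0.011), np.float64(0.011)]
[np.float64(-0.001), np.float64(0.001), np.float64(-0.002), np.float64(0.107), np.float64(0.104), np.float64(0.108), np.float64(0.104
[... 819 characters left out ...]
, np.float64(0.001), np.float64(-0.0), np.float64(0.107), np.float64(0.104), np.float64(0.103), np.float64(0.101), np.float64(0.012), np.float64(0.011), np.float64(0.018), np.float64(0.013)]
[np.float64(0.001), np.float64(0.001), np.float64(-0.004), np.float64(-0.003), np.float64(0.001), np.float64(-0.001), np.float64(-0.001), np.float64(0.016), np.float64(0.012), np.float64(0.01), np.float64(0.012), np.float64(0.009)]
brass 26 190.0 203.6153846153846 [0.46179709 0.174754   0.068     ]
corner [0.51431448 0.29774201 0.012     ]
corner [0.54522592 0.13434006 0.012     ]
corner [0.43773194 0.11433405 0.012     ]
corner [0.4056195  0.27474721 0.012     ]
column [0.51608185 0.18289782 0.162     ]
```

Pad is at about (0.471, 0.178, 0.201) and the ball at (0.415, 0.264, 0.101). Each gives the same stand origin, about (0.4655, 0.2075), with yaw about 10.9°. Now I move above the pad with the fingers shut.

```bash
python3 -m pendant '[[1,0.5,-0.5,-0.2,0],[1,1,-1,-0.2,0],[1,1,-1,0,0],[1,1,-1,0,0],[1,1,-1,0,0],[1,1,-1,0,0],[1,1,-1,0,0],[1,1,-1,0,0],[1,0.5,-0.9,0,0],[1,0.5,-0.9,0,0],[1,0.5,-0.9,0,0],[1,0.5,-0.9,0,0],[1,0.5,-0.9,0,0],[1,0.5,-0.9,0,0],[1,0.5,-0.9,0,0.5],[1,0.5,-0.9,0,0.5],[1,0.5,-0.9,0,0.55],[1,0,0,0,0],[1,0,0,0,0]]' 40
python3 - <<'E'
from h import *
from scipy.spatial.transform import Rotation as R
s=sense();w,x,y,z=s['orientation'];M=R.from_quat([x,y,z,w]).as_matrix();print(M.round(3),s['position'],s['ft_force'])
print((np.array([.471,.178,.265])-s['position'])@M/.04)
c=cam('scene');cv2.imwrite('pics/s1.png',cv2.resize(c['frame'][130:330,120:320],(600,600))[:,:,::-1])
E
```

```text
t: 2.72
position: [0.4628, 0.1395, 0.2692]
orientation: [0.0, 0.995, 0.096, -0.0]
ft_force: [0.7, -0.4, 0.8]
width: 0.001
[[ 0.982  0.191 -0.   ]
 [ 0.191 -0.982 -0.   ]
 [-0.     0.    -1.   ]] [0.46278517 0.13951639 0.26918308] [ 0.67728119 -0.42279272  0.77834043]
[ 0.38568343 -0.90505273  0.10420693]
```

```bash
sleep 6
```

```text
(no output)
```

View pics/s1.png

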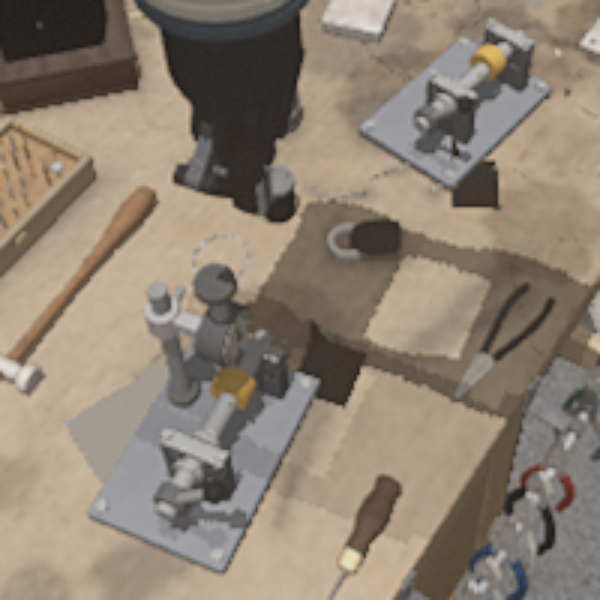

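```bash
python3 - <<'E'
from h import *
c=cam('wrist');save(c,'w1.png');s=cam('scene');save(s,'s1f.png')
for p in([.463,.1395,.247],[.463,.1395,.269],[.471,.178,.201]):
  for k in(s,c):
    q=k['R']@np.array(p)+k['t'];print(p,q[:2]/q[2]*k['f']+[k['cx'],k['cy']])
E
```

```text
[0.463, 0.1395, 0.247] [204.51263731 198.17533042]
[0.463, 0.1395, 0.247] [253.55118605 241.5923677 ]
[0.463, 0.1395, 0.269] [203.59602331 190.97605198]
[0.463, 0.1395, 0.269] [253.3269515  261.86355493]
[0.471, 0.178, 0.201] [191.25767657 223.46968413]
[0.471, 0.178, 0.201] [200.09009303 191.77370338]
```

```bash
sleep 3
```

```text
(no output)
```

View pics/w1.png

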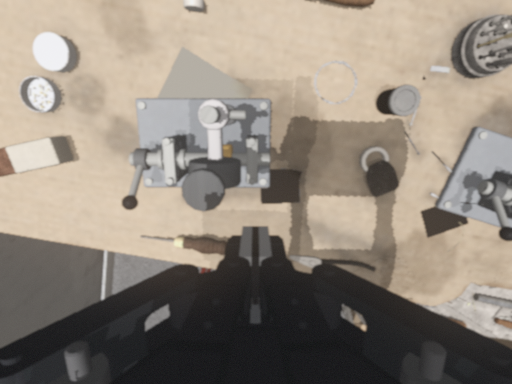

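View pics/s1f.png

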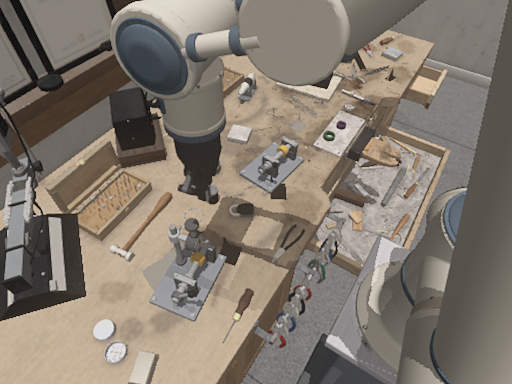

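```bash
python3 -m pendant '[[1,0.39,-0.92,0,0],[1,0,0,0.4,0],[1,0,0,0.5,0],[1,0,0,0,0]]'
python3 - <<'E'
from h import *
c=cam('wrist');save(c,'w2.png');s=cam('scene');cv2.imwrite('pics/s2.png',cv2.resize(s['frame'][170:320,120:270],(600,600))[:,:,::-1])
E
```

```text
t: 3.38
position: [0.4707, 0.1781, 0.2325]
orientation: [0.0, 0.995, 0.095, -0.001]
ft_force: [0.6, -0.6, -0.0]
width: -0.001
```

```bash
sleep 5
```

```text
(no output)
```

View pics/w2.png

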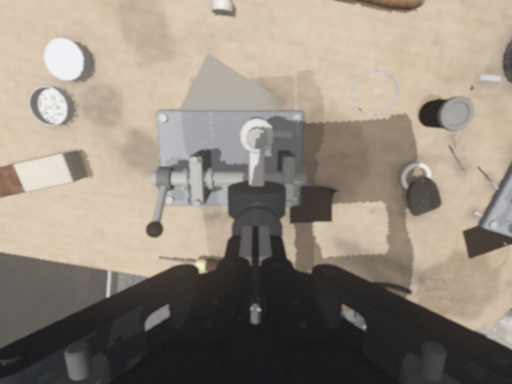

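View pics/s2.png

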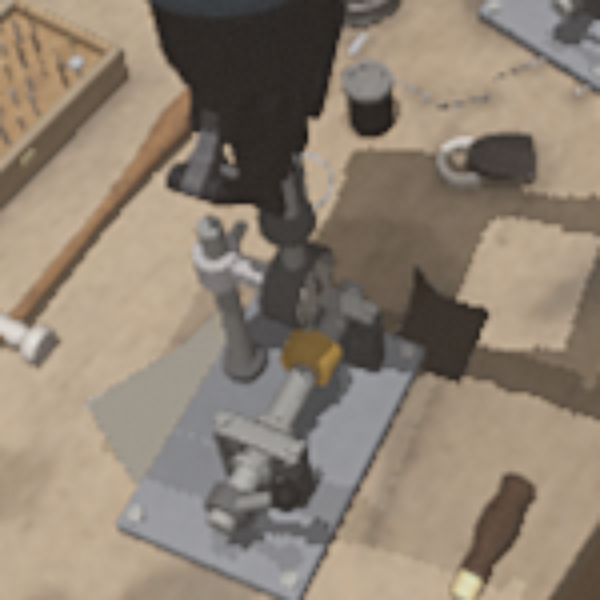

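The shut fingertips stand centred over the pad (wrist ~(258,235)). Pressing.

```bash
python3 -m pendant '[[1,0,0,0.1,0],[1,0,0,0.1,0],[1,0,0,0.1,0],[1,0,0,0.1,0]]'; python3 -m pendant '[[1,0,0,0.1,0],[1,0,0,0.1,0],[1,0,0,0.1,0],[1,0,0,0.1,0],[1,0,0,0,0]]'
```

```text
t: 3.98
position: [0.4715, 0.1789, 0.2172]
orientation: [-0.0, 0.995, 0.096, 0.0]
ft_force: [0.1, -1.0, 3.0]
width: 0.0
t: 4.6
position: [0.4712, 0.1789, 0.2009]
orientation: [-0.0, 0.995, 0.096, -0.0]
ft_force: [0.3, 0.6, -0.4]
width: 0.001
```

```bash
python3 -m pendant '[[1,0,0,0.05,0]]'; python3 -m pendant '[[1,0,0,0.05,0]]';python3 -m pendant '[[1,0,0,0.04,0]]'; python3 - <<'E'
from h import *
s=cam('scene');cv2.imwrite('pics/s3.png',cv2.resize(s['frame'][170:320,120:270],(600,600))[:,:,::-1])
print(sense()['ft_force'],sense()['position'])
E
```

```text
t: 4.72
position: [0.4713, 0.1789, 0.1993]
orientation: [-0.0, 0.995, 0.096, -0.0]
ft_force: [-2.2, -0.7, 6.7]
width: -0.006
t: 4.85
position: [0.4713, 0.1789, 0.1974]
orientation: [-0.0, 0.995, 0.096, -0.0]
ft_force: [-1.2, -0.1, 6.5]
width: 0.001
t: 4.97
position: [0.4714, 0.179, 0.1961]
orientation: [-0.0, 0.995, 0.096, 0.0]
ft_force: [-7.9, -2.5, 35.5]
width: -0.001
[-4.66218444 -1.44661661 16.34900303] [0.47136139 0.17894146 0.19620625]
```

```bash
sleep 4
```

```text
(no output)
```

View pics/s3.png

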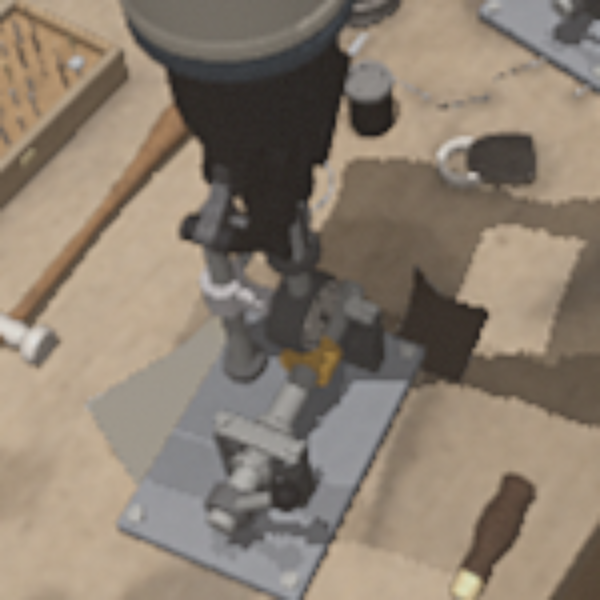

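Force rose sharply at TCP z 0.196, which puts the pad at 0.174: that is the stop. I'll lift and check the pad's height.

```bash
python3 -m pendant '[[1,0,0,-0.1,0],[1,0,0,-0.5,0],[1,0,0,-0.5,0],[1,-0.9,0,0,0],[1,-0.9,-0.6,0,0],[1,0,-0.6,0,0],[1,0,-0.6,0,0],[1,0,-0.58,0,0],[1,0,0,0,0],[1,0,0,0,0]]'
python3 - <<'E'
from h import *
s=cam('scene');cv2.imwrite('pics/s4.png',cv2.resize(s['frame'][170:320,120:270],(600,600))[:,:,::-1])
w=cam('wrist');save(w,'w4.png')
t=cam('top');save(t,'t4.png')
for c in(s,t,w):
  q=cloud(c);k=q[(q[...,0]>.458)&(q[...,0]<.485)&(q[...,1]>.165)&(q[...,1]<.192)&(q[...,2]>.16)&(q[...,2]<.21)];print(len(k),np.median(k,axis=0) if len(k) else '')
st=sense();p=st['position'];d=p[:2]-[.4655,.2075];print(p,st['ft_force'],d@[.982,.189],d@[-.189,.982])
E
```

```text
t: 6.28
position: [0.3825, 0.2583, 0.2396]
orientation: [0.0, 0.995, 0.096, -0.0]
ft_force: [0.2, 0.2, 0.4]
width: 0.002
0 
124 [0.47114991 0.17732172 0.17471953]
1894 [0.47161519 0.17926859 0.1738261 ]
[0.38268372 0.25805858 0.23964332] [ 0.34185523 -0.53159696 -0.58857324] -0.07177001413429313 0.06530080057436417
```

```bash
sleep 6
```

```text
(no output)
```

View pics/s4.png

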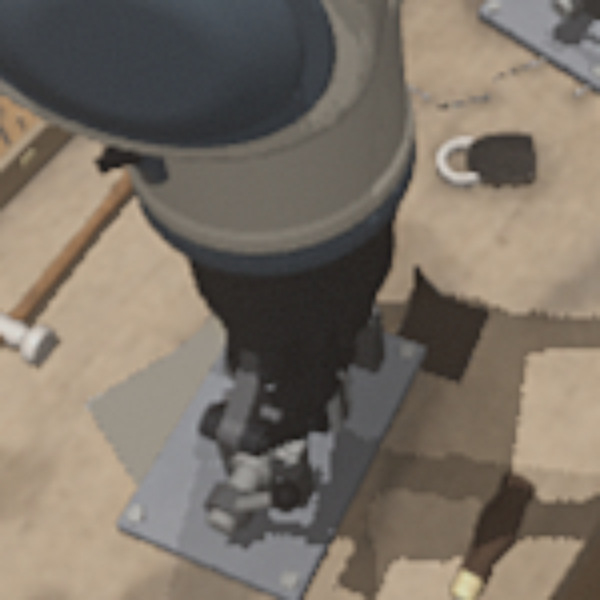

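View pics/w4.png

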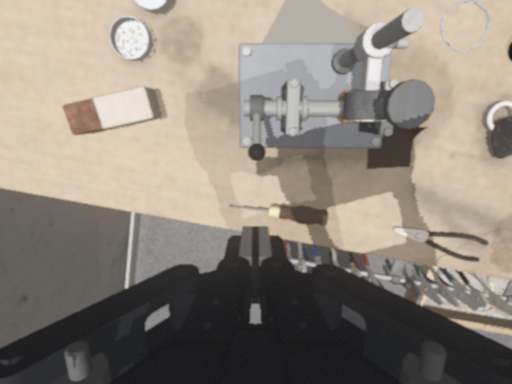

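Pad reads 0.174 in two cameras, so the indicator is down. The ball at (257,152) lies straight ahead of the fingers. Now down behind the ball.

```bash
python3 -m pendant '[[1,0,0,0.75,0],[1,0,0,0.75,0],[1,0,0,0.75,0],[1,0,0,0.75,0],[1,0,0,0,0],[1,0,0,0,0]]'
python3 - <<'E'
from h import *
w=cam('wrist');save(w,'w5.png')
q=cloud(w)
k=q[(abs(q[...,0]-.415)<.012)&(abs(q[...,1]-.264)<.012)&(q[...,2]>.09)&(w['frame'].max(2)<70)]
print(len(k),(k.min(0)+k.max(0))/2,k.max(0))
E
```

```text
t: 7.18
position: [0.383, 0.2586, 0.1205]
orientation: [-0.0, 0.995, 0.095, 0.0]
ft_force: [-0.2, 0.2, 0.1]
width: 0.003
1354 [0.41339881 0.26111571 0.1509463 ] [0.42378138 0.2702251  0.20108263]
```

```bash
sleep 4
```

```text
(no output)
```

View pics/w5.png

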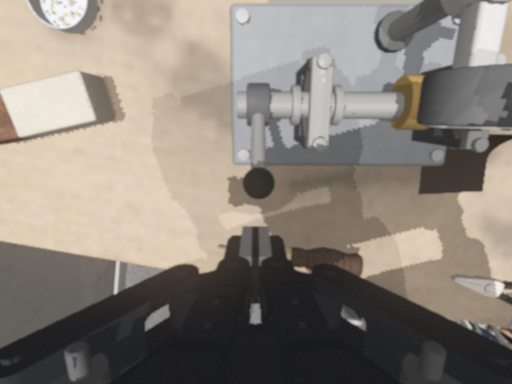

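```bash
python3 -m pendant '[[1,0.2,0,0,0],[1,0.2,0,0,0],[1,0.2,0,0,0],[1,0.2,0,0,0]]'; python3 -m pendant '[[1,0.2,0,0,0],[1,0.2,0,0,0],[1,0.2,0,0,0],[1,0,0,0,0]]'
python3 - <<'E'
from h import *
w=cam('wrist');save(w,'w6.png')
E
```

```text
t: 7.72
position: [0.4146, 0.2648, 0.1198]
orientation: [-0.0, 0.995, 0.096, 0.0]
ft_force: [-1.6, -0.2, 1.4]
width: 0.003
t: 8.22
position: [0.4384, 0.2695, 0.1197]
orientation: [-0.0, 0.995, 0.096, 0.0]
ft_force: [0.0, 0.6, 0.1]
width: 0.005
```

```bash
sleep 4
```

```text
(no output)
```

View pics/w6.png

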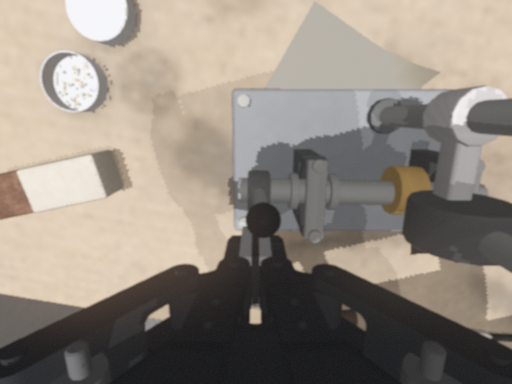

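```bash
python3 -m pendant '[[1,0.2,0,0,0],[1,0.2,0,0,0],[1,0.2,0,0,0],[1,0.15,0,0,0],[1,0,0,0,0]]'
python3 - <<'E'
from h import *
w=cam('wrist');save(w,'w7.png')
t=cam('top');cv2.imwrite('pics/t7.png',cv2.resize(t['frame'][155:240,130:230],(600,510))[:,:,::-1])
o=np.array([.4655,.2075]);p=sense()['position'][:2]-o;print(p@[.982,.189],p@[-.189,.982])
E
```

```text
t: 8.9
position: [0.4677, 0.2752, 0.1197]
orientation: [-0.0, 0.995, 0.096, 0.0]
ft_force: [0.9, -0.2, -0.1]
width: 0.004
0.01434737721413602 0.06602580446462511
```

```bash
sleep 4
```

```text
(no output)
```

View pics/w7.png

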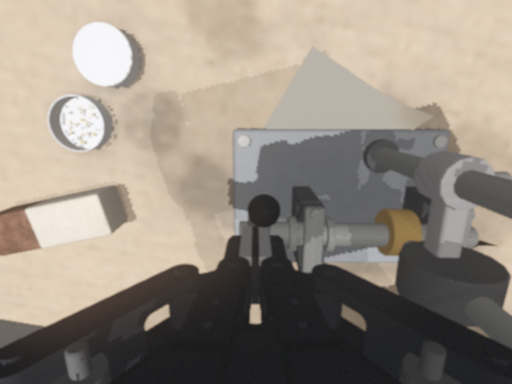

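View pics/t7.png

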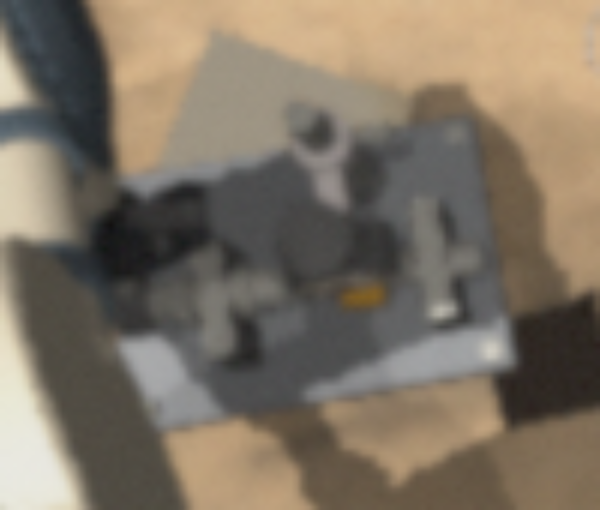

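```bash
python3 - <<'E'
from h import *
w=cam('wrist');q=cloud(w)
for z in(.1,.104,.108):
  p=ray(w,264,210,z)[:2]-[.4655,.2075];x=p@[.982,.189];print(z,x,p@[-.189,.982],np.hypot(x,z-.055))
k=q[203:218:2,264];d=k[:,:2]-[.4655,.2075];print(np.c_[d@[.982,.189],d@[-.189,.982],k[:,2]].round(4))
E
```

```text
0.1 0.033291760809390746 0.06102136880586895 0.05597625691120911
0.104 0.03463569914146154 0.061155976334498575 0.060005263560939714
0.108 0.03597963747353233 0.06129058386312815 0.06405883477496926
[[0.0414 0.0615 0.1142]
 [0.0408 0.0616 0.1151]
 [0.0399 0.0616 0.1154]
 [0.039  0.0616 0.1157]
 [0.0382 0.0616 0.1161]
 [0.0378 0.0616 0.1176]
 [0.0368 0.0616 0.1173]
 [0.0355 0.0615 0.1164]]
```

The ball leans about 35° away. Push about 5 mm more, then back off and lift clear.

```bash
python3 -m pendant '[[1,0.06,0,0,0],[1,0.06,0,0,0],[1,0,0,0,0],[1,0,0,0,0],[1,-0.2,0,0,0],[1,-0.6,0,0,0],[1,-0.8,0,0,0],[1,-0.6,0,-0.5,0],[1,-0.6,0,-0.8,0],[1,-0.6,0,-0.8,0],[1,0,0,-0.8,0],[1,0,0,0,0],[1,0,0,0,0]]'
python3 - <<'E'
from h import *
w=cam('wrist');save(w,'w8.png')
t=cam('top');save(t,'t8.png');cv2.imwrite('pics/t8.png',cv2.resize(t['frame'][155:240,130:230],(600,510))[:,:,::-1])
for c in(t,w):
  q=cloud(c);k=q[(q[...,0]>.458)&(q[...,0]<.485)&(q[...,1]>.165)&(q[...,1]<.192)&(q[...,2]>.16)&(q[...,2]<.21)];print(len(k),np.median(k,axis=0) if len(k) else '')
E
```

```text
t: 10.68
position: [0.3378, 0.2499, 0.2353]
orientation: [0.0, 0.995, 0.096, -0.0]
ft_force: [0.9, -0.5, -0.2]
width: -0.003
122 [0.47115116 0.17752227 0.1743415 ]
2238 [0.46990067 0.17898871 0.17381181]
```

```bash
sleep 5
```

```text
(no output)
```

View pics/w8.png

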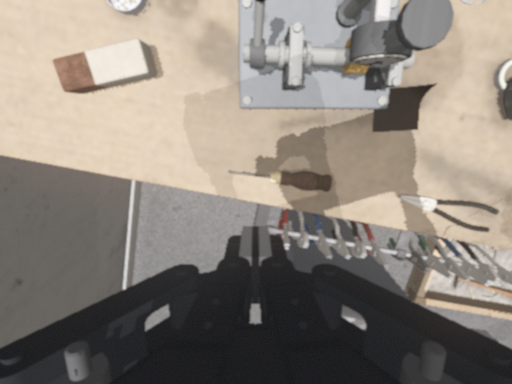

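View pics/t8.png

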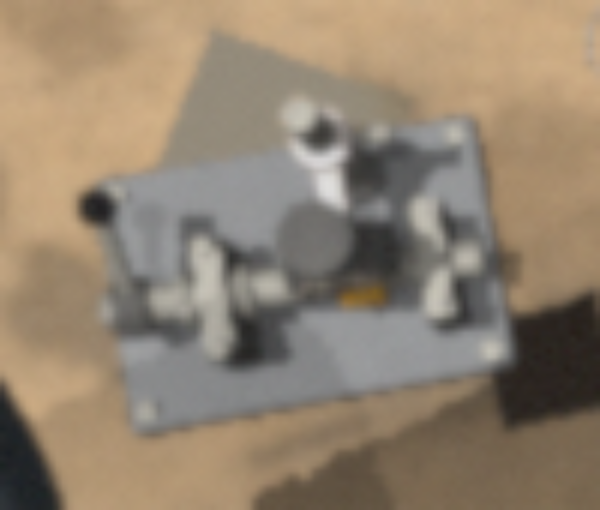

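```bash
python3 - <<'E'
from h import *
t=cam('top')
f=t['frame'].astype(int);m=(f.max(2)<60);m[:,:140]=0;m[:,155:]=0;m[:182]=0;m[196:]=0
v,u=np.nonzero(m);print(len(u),u.mean(),v.mean())
for uu,vv in((u.mean(),v.mean()),(146.1,189.2)):
  for z in(.098,.101,.104):
    p=ray(t,uu,vv,z)[:2]-[.4655,.2075];x=p@[.982,.189];print(z,x,p@[-.189,.982],np.hypot(x,z-.055),np.degrees(np.arctan2(x,z-.055)))
q=cloud(t)[v.astype(int),u.astype(int)];print(np.sort(q[:,2])[-12:].round(3))
print('spare',[np.round(x,3) for x in (sense()['t'],)])
cv2.imwrite('pics/sp.png',cv2.resize(t['frame'][160:230,295:385],(600,467))[:,:,::-1])
E
```

```text
15 145.8 189.26666666666668
0.098 0.03993342247670435 0.0647474223125622 0.05868286147337191 42.88237439493542
0.101 0.039354363498391554 0.0640659067131492 0.06053731020092926 40.54796871108496
0.104 0.03877530452007877 0.06338439111373632 0.06248619239980014 38.35572232521498
0.098 0.03996555855250873 0.06400796612033541 0.058704734650741795 42.905357014641616
0.101 0.03938640030384406 0.06332873474743728 0.06055814172260117 40.571000836636195
0.104 0.03880724205517929 0.06264950337453921 0.06250601599789636 38.37867927785949
[0.112 0.112 0.113 0.113 0.113 0.115 0.115 0.115 0.117 0.117 0.118 0.118]
spare [np.float64(10.825)]
```

The lever now leans about 40° away (ball at x +39 mm, 101 mm up), the pad is at 174 mm, and the arm is clear.

```bash
python3 -c "
from plant import job_done;print(job_done())"
```

```text
the job is handed in; nothing more can be done
None
```

The job is done and handed in at about 11 s of the 38 s allowed.

- **Indicator:** I pressed it down by its pad with the shut fingertips. The force rose to about 35 N when the pad reached 174 mm, which is the stop. After I lifted off, and again at the end, the pad read about 174 mm in both the top and wrist cameras, so it stayed down. I could not read the plunger's travel directly, so I judged it from the pad height.
- **Lever:** I then pushed its ball over the top, away from the robot. The top camera puts the ball at x about +39 mm and 101 mm up in the stand's frame. That is a lean of about 40°, give or take 2°, against 40° towards the robot at the start.
- **Clearance:** the arm backed off and ended well clear, with wrist forces below 1 N.
- **Spare spindle:** the arm passed over it only once, with the fingertips at least 0.23 m above the bench. I did not measure its lever again afterwards.
- **Measurements that disagreed:** the plate's centre came out about 10 mm off the spindle axis, so I took the axis from the pad and ball instead; those two agreed within 1 mm. Camera depth on the ball read a few mm high, so I used cast rays for its position.

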